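# Put the dried plate on the viewing stand

### The job

Gently draw the tall glass plate straight up out of the drying rack and set it gently on the viewing stand, its lower edge on the ledge behind the lip, centred from side to side and leaning back flat against the sloped panel. Let go of it, then push the stand's lamp switch fully over to on, away from the robot. Leave the two short plates in their slots and everything else standing where it is.

Things in the scene. Friction and masses are not known exactly. Their poses are not given: they have to be found in the camera images.
- tall_plate: the plate to move: glass with a pale coating, 100 wide (y), 150 tall (z), 4 thick (x), about 140 g; the only tall plate. Origin at the centre of its lower edge, z up. Either face may face the panel. In the rack its top edge is 160 above the table, 45 above the short plates'.
- short_plate_a: a like plate only 105 tall, to be left in its slot; same origin and axes
- short_plate_b: a second short plate, as the first
- rack: fixed white drying rack, 170 (x) x 124 (y) x 75 high, origin at the centre of its underside. Four slots across it at x = -60, -20, 20, 60 hold plates upright, thickness along x, by grooves at both side edges, 6.5 wide, 11 deep, open at the top. Slot floor 10 above the table. The tall plate is in the slot at x = -60, -20 or 20, the short ones in the other two of these.
- stand: fixed blue viewing stand standing on the table: base 170 (x) x 270 (y) x 35 high, origin at the centre of its underside, its front (+x side) turned away from the robot, yaw up to about 20 degrees. It carries the sloped panel and ledge (see rest), centred at y = -50, and the lamp switch at y = +85.
- rest: sloped light panel with ledge, fixed on the stand. Origin at the corner of ledge and panel face, mid-width, 55 above the table. z runs up the panel, which leans back 25 degrees from upright towards the robot; x points out of its face (away from the robot and up), y along the ledge. Face: plane x = 0, 124 wide, top edge at z = 95, so a seated tall plate overhangs it by 55; panel 20 thick.
- lip (a point): middle of the top inner edge of the lip that bounds the ledge in front: x = 14, z = 8 in the frame of rest; the lip is 5 thick and 124 long. The ledge between panel face and lip is flat, square to the face. A seated plate has its origin near x = 2, y = 0, z = 0 of rest and its z along the z of rest.
- lamp_switch (a joint): toggle lever on the stand, hinged about the stand's y axis: 0 leans 0.5 rad from upright towards the stand's -x and the robot (off), 1.0 leans 0.5 rad towards +x (fully on). Starts between 0 and 0.2, needs about 1 N at the tip, stays where it is left. Pivot 57 above the table, at x = -5, y = 85 of the stand.
- lamp_switch_tip (a point): centre of the black ball, 26 in diameter, on the end of the switch lever, 60 from the pivot (rod 10 thick); it moves with the lever
- dish: bystander: pale round covered dish, 90 in diameter, 30 high; origin under its centre
- reagent: bystander: small amber bottle, 50 in diameter, 100 high; origin under its centre
- beaker: bystander: glass beaker, 70 in diameter, 90 high; origin under its centre
- slide_box: bystander: grey box 50 x 90 x 30 high; origin under its centre
Not all that is in view belongs to the job. What is meant by the rack is not blue, and is the smaller of those in its own colour.

How it is judged:
By the outcome, as a careful person would: the job done as asked, in the order asked, and still so for the second after the job is handed in, with the robot touching nothing.
It also fails if it takes over 51 s, if anything falls off the work surface, if the arm or the gripper's body presses on something with over 40 N, if the wrist force passes 120 N, or if a joint passes its speed limit or range.

### The arm

A 7-joint arm with a two-finger parallel gripper is mounted at the origin on the work surface. World frame = base frame: x ahead of the robot, y to its left, z up, the work surface at z = 0. Lengths are in m, angles in rad, forces in N, time in s.
With the tool pointing down it reaches from about 0.4 to 0.85 m from the base axis. Payload 6.9 kg.
Tool frame: the origin (TCP) lies on the centre line of the jaws, within the pads' length; the fingertips stand 8 mm ahead of it and the grasp point (between the pads) lies 11 mm behind it (ctrl.tips_ahead is the z of the fingertips in the tool frame, in m); z points along the fingers, y is the line along which they close (so a half turn about z gives the same grasp; the last joint's range is limited). The gripper opens to 85 mm and grips with 20 to 120 N. Pads are 22 mm wide; open, the fingers measure 114 mm over their backs; the gripper's body (76 mm by 85 mm) begins 54 mm behind the grasp point. The pads swing forward as they close: fully open they stand 13 mm farther back than shut.
Start: joints at [1.345, 0.507, -0.238, 1.5, 0.126, 1.149, -0.155], TCP at [0.204, -0.591, 0.239] pointing down, gripper open.
Joint ranges: [-3.08, 3.08], [-0.24, 2.05], [-1.43, 1.35], [0, 2.5], [-1.52, 4.66], [0.17, 1.96], [-2.89, 2.89]. Speed limits (rad/s): [2.39, 2.39, 3.14, 3.14, 3.14, 3.14, 3.14].

### API

Orientations are given as a rotation vector (axis times angle).
In Python, from plant import ctrl, vision gives the robot as it stands.
- The arm moves only by the tool arm_command, never from a script. Its argument "rows" is a list of rows, each a list of 3 entries, a list of its own where there are three numbers: the shift along the tool's x, y, z in m, then the turn, a rotation vector about the tool's x, y, z in degrees, then the opening, from 0 (shut) to 1 (fully open). A call has 1 to 20 rows; each row is the pose to reach, as a shift and turn from the pose commanded when the call began, along the tool's axes at that moment; what a row does not reach only later rows make up. A row lasts 1/8 s, in which the tool goes at most 62.5 mm and 10.7 degrees, less where a joint would pass 70% of its speed; a pose out of reach is approached as far as the arm can. A call with a gripper value outside its range is refused whole. The fingers move at their own pace and stop on an object; the grip force is fixed at half the most. Time passes only in rows, so rows that repeat a pose let the fingers close. It gives the time, the measured TCP pose, the force, the opening and the grip force at its end, in the units of the state.
- ctrl.get_state(): the state, without advancing time (a new reading comes with each control period).
- vision.read_camera(name): name is "scene" or "top" or "wrist"; returns (picture, depth): 384x512x3 uint8, red, green, blue; 384x512 float32, m along the optical axis (not along the pixel's ray), 0 where there is no reading.
- vision.get_calibration(name): a dict with "fx", "fy", "cx", "cy" (pixels), "xyz" and "orientation" of the camera in the world. Camera axes: x right, y down, z forward; pixel columns grow to the right and rows downward; lengths in m; the calibration is good to about 2 mm. A picture is of the moment at which its call begins: read the wrist's pose just before it. get_calibration takes no time and is no camera call; for the wrist camera it gives the pose at the moment of the call.
- ctrl.job_done(): hands the job in; it is judged then, once.
The state is a dict: "time": time; "joints": joint angles; "qvel": joint speeds; "joint_torque": joint torques, N m; "tcp_pos": TCP position; "tool_rot": TCP orientation; "wrist_force": force on the tool from outside, world axes, zero at the start; "wrist_torque": the same for the moment, N m; "opening": opening from 0.0 (shut) to 1.0 (fully open); "grasp_force": force on a finger pad.
Only numpy, scipy, OpenCV 4.12 (cv2) and the standard library are available. Lean on these libraries where they do the work, as an engineer would, in place of code of your own. Each camera call takes 0.05 s, during which the arm holds its last target. There are 200 camera calls.

## Working session

There is one attempt and no reset: what is moved stays moved. The work goes in short steps, Python scripts to look and compute and a tool call to move; the robot and the scene stay as the last step left them, time stands still between calls to the robot, and variables do not carry over. Pictures are saved under pics/ and viewed, at most 10 in all, crops included, and the job is handed in when it is done.

Besides the shell and the picture viewer there is one more tool, called after ">>>" as name([rows], argument=value, ...), one row to a line, values as JSON. arm_command: Moves the arm, as the interface text tells. Its arguments: {"type":"object","properties":{"rows":{"type":"array"}},"required":["rows"]}

```bash
mkdir -p pics; ls; cat > h.py <<'E'
import numpy as np, cv2
from scipy.spatial.transform import Rotation as R
from plant import ctrl, vision
def cam(n):
    c=vision.get_calibration(n); p,d=vision.read_camera(n)
    o=np.array(c["orientation"]); r=R.from_rotvec(o).as_matrix() if o.size==3 else (o.reshape(3,3) if o.size==9 else R.from_quat(o).as_matrix())
    v,u=np.mgrid[0:384,0:512]
    X=np.stack([(u-c["cx"])/c["fx"]*d,(v-c["cy"])/c["fy"]*d,d],-1)@r.T+np.array(c["xyz"])
    X[d==0]=np.nan
    return p,d,X,c
E
python3 - <<'E'
from h import *
for n in("scene","top"):
    p,d,X,c=cam(n); print(c); np.savez(n,p=p,X=X)
    cv2.imwrite(f"pics/{n}0.png",p[...,::-1])
print(ctrl.get_state())
E
```

```text
pics
{'fx': 475.6529300052057, 'fy': 475.6529300052057, 'cx': 246.7174754534267, 'cy': 188.23452635844475, 'xyz': array([1.06336775, 0.80107497, 0.68651375]), 'orientation': array([-0.77905858, -2.42068855,  1.29535574])}
{'fx': 384.8219938268112, 'fy': 384.8219938268112, 'cx': 257.06391747618477, 'cy': 192.05570277127012, 'xyz': array([0.45891481, 0.07941302, 0.98344776]), 'orientation': array([-2.18145052,  2.12933605, -0.07681701])}
{'time': 0.1, 'joints': array([ 1.34446615,  0.50826728, -0.23753439,  1.50101341,  0.12569262,
        1.14890326, -0.15480765]), 'qvel': array([-3.93774859e-04, -9.53905845e-05, -1.56116347e-03, -3.32689322e-03,
        1.56893607e-04, -3.95416683e-04, -5.19986491e-04]), 'joint_torque': array([-4.11509100e-03, -6.21834254e+01, -2.19400652e+00, -2.50208259e+01,
        1.25544521e-02,  7.93533633e-03,  2.71241163e-08]), 'tcp_pos': array([ 0.20340357, -0.59052135,  0.23851501]), 'tool_rot': array([-3.09689368e+00, -5.18590827e-01,  4.43988417e-04]), 'wrist_force': array([-0.25174763,  0.45265347, -0.02215804]), 'wrist_torque': array([ 0.02442485, -0.0174077 , -0.05285492]), 'grasp_force': 0.0, 'opening': 0.998773238927722}
```

View pics/scene0.png

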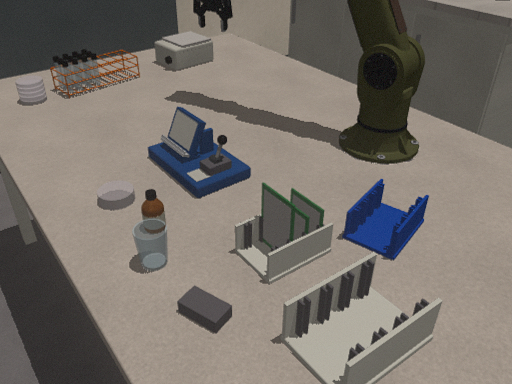

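View pics/top0.png

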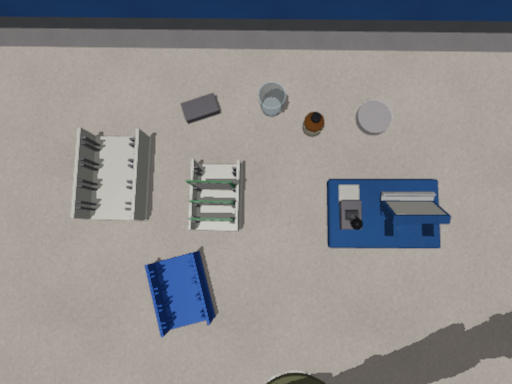

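The two pictures show: the white small rack at top-view (215,195), with the tall plate in the slot farthest from the robot of the three filled (edge along row ~182, cols 188-238). The stand is at (385,213) with its panel at (415,205) and the switch ball at (357,224). I now measure these.

```bash
python3 - <<'E'
from h import *
np.set_printoptions(precision=4,suppress=True)
a=np.load("top.npz");b=np.load("scene.npz")
T=a["X"];p=a["p"].astype(int);S=b["X"];ps=b["p"].astype(int)
def rect(P):
    r=cv2.minAreaRect((P[:,:2]*1000).astype(np.float32)); return r
def box(X,x0,x1,y0,y1,z0,z1): 
    with np.errstate(all='ignore'): return (X[...,0]>x0)&(X[...,0]<x1)&(X[...,1]>y0)&(X[...,1]<y1)&(X[...,2]>z0)&(X[...,2]<z1)
# region from top pixels
print("rack px",T[195,215],"stand px",T[240,350],T[240,430], "tbl",T[300,300])
rx,ry=T[195,215,:2]
for nm,X in(("top",T),("scene",S)):
    m=box(X,rx-.13,rx+.13,ry-.1,ry+.1,.064,.080); P=X[m]; print(nm,"rackwall",len(P),rect(P) if len(P)>4 else 0)
    m=box(X,rx-.13,rx+.13,ry-.1,ry+.1,.125,.175); P=X[m]; print(nm,"tall",len(P))
    if len(P)>10:
        print(P.min(0),P.max(0)); q=P[P[:,2]>P[:,2].max()-.012]; print(rect(q),np.median(q,0))
        for P0 in (P,q):
            c=P0.mean(0);u,s,v=np.linalg.svd(P0-c); print("svd c",c,"dirs",v,s/np.sqrt(len(P0)))
    m=box(X,rx-.13,rx+.13,ry-.1,ry+.1,.10,.122); P=X[m]; print(nm,"short",len(P))
sx,sy=T[213,385,:2]; sx,sy=T[240,350,0]+.06,T[213,385,1]
for nm,X,c in(("top",T,p),("scene",S,ps)):
    blue=(c[...,2]>c[...,0]*1.8)
    m=box(X,sx-.15,sx+.15,sy-.25,sy+.25,.028,.041)
    P=X[m&blue]; print(nm,"base",len(P),rect(P) if len(P)>5 else 0)
    m=box(X,sx-.15,sx+.15,sy-.25,sy+.25,.09,.2)&(c.max(-1)<50); P=X[m]; print(nm,"ball",len(P),np.median(P,0) if len(P) else 0, P.max(0) if len(P) else 0)
E
python3 - <<'E'
import cv2,numpy as np
a=cv2.imread('pics/top0.png')
cv2.imwrite('pics/topc.png',np.vstack([cv2.resize(a[150:240,175:255],None,fx=4,fy=4,interpolation=cv2.INTER_CUBIC).repeat(1,0)[:, :320]]))
b=cv2.resize(a[165:260,315:455],None,fx=5,fy=5,interpolation=cv2.INTER_CUBIC);cv2.imwrite('pics/stc.png',b)
E
```

```text
rack px [0.5472 0.2167 0.009 ] stand px [ 0.4426 -0.1202  0.0351] [ 0.4476 -0.3117  0.0364] tbl [ 0.2904 -0.004   0.0004]
top rackwall 640 ((543.1259155273438, 210.21661376953125), (118.32844543457031, 168.11805725097656), 89.98419952392578)
top tall 176
[0.56   0.1598 0.1257] [0.5648 0.26   0.1646]
((562.3311157226562, 210.07376098632812), (99.83937072753906, 4.7738494873046875), 89.87114715576172) [0.5621 0.2043 0.1601]
svd c [0.5615 0.2091 0.1517] dirs [[-0.0067  0.999  -0.0431]
 [ 0.0727  0.0435  0.9964]
 [-0.9973 -0.0036  0.0729]] [0.0287 0.011  0.0011]
svd c [0.5621 0.2066 0.1596] dirs [[-0.0027  0.9998  0.0176]
 [ 0.2896 -0.0161  0.957 ]
 [-0.9572 -0.0077  0.2895]] [0.0293 0.0024 0.0012]
top short 243
scene rackwall 1026 ((547.2859497070312, 210.241455078125), (120.27427673339844, 169.4092254638672), 89.92948150634766)
scene tall 539
[0.5624 0.1596 0.125 ] [0.5711 0.2613 0.1608]
((566.7027587890625, 210.03846740722656), (99.8078384399414, 8.318228721618652), 89.53352355957031) [0.5678 0.2132 0.1561]
svd c [0.5679 0.213  0.1442] dirs [[-0.0051  1.     -0.0085]
 [-0.0332  0.0083  0.9994]
 [ 0.9994  0.0054  0.0331]] [0.0295 0.0106 0.0013]
svd c [0.5675 0.2126 0.1553] dirs [[-0.0008 -1.      0.0046]
 [ 0.1823 -0.0046 -0.9832]
 [ 0.9832  0.0001  0.1823]] [0.0292 0.0036 0.0014]
scene short 645
top base 4213 ((509.79962158203125, -200.722412109375), (164.61239624023438, 265.80633544921875), 1.3236926794052124)
top ball 90 [ 0.4817 -0.1157  0.1214] [ 0.4916 -0.1058  0.1269]
scene base 1428 ((516.1082763671875, -201.19381713867188), (169.2711944580078, 271.3913879394531), 1.5077406167984009)
scene ball 64 [ 0.4888 -0.112   0.1169] [ 0.4977 -0.1047  0.1257]
```

View pics/stc.png

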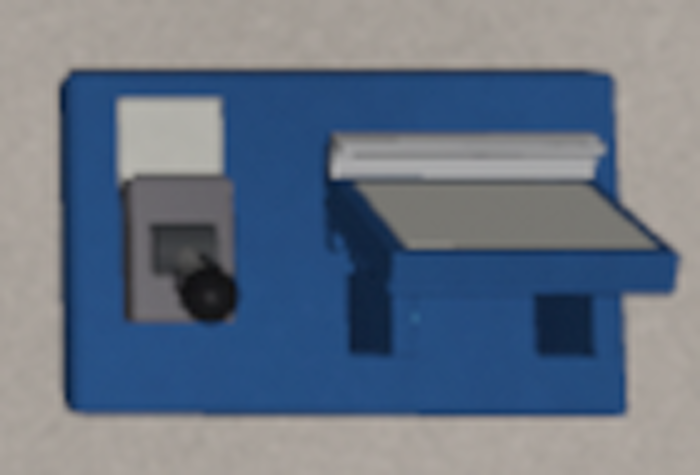

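The crop shows the stand base square to the picture, with panel and ledge at right and the switch ball (crop 208,293) leaning to the robot. First move: a look pose over the stand on the way to the rack.

```bash
cat >> h.py <<'E'
np.set_printoptions(precision=4,suppress=True)
def goal(pos,xa,za,dirs=None):
    "shift (m, tool axes) and turn (deg) from measured pose to TCP pos with tool x ~ xa, tool z = za"
    s=ctrl.get_state(); r=R.from_rotvec(s["tool_rot"])
    z=np.array(za,float)/np.linalg.norm(za); y=np.cross(z,xa); y/=np.linalg.norm(y)
    t=R.from_matrix(np.stack([np.cross(y,z),y,z],1))
    sh=r.inv().apply(np.array(pos)-s["tcp_pos"]); tu=(r.inv()*t).as_rotvec(degrees=True)
    print("t",s["time"],"tcp",s["tcp_pos"],"F",s["wrist_force"],"shift",sh,"turn",tu); return sh,tu
E
python3 - <<'E'
from h import *
goal((.47,-.2,.40),(0,1,0),(0,0,-1))
c=vision.get_calibration("wrist"); s=ctrl.get_state(); r=R.from_rotvec(s["tool_rot"])
print("cam in tool",r.inv().apply(c["xyz"]-s["tcp_pos"]),(r.inv()*R.from_rotvec(c["orientation"])).as_matrix(),c["fx"])
# panel plane from top & scene
for n in("top","scene"):
    a=np.load(n+".npz");X=a["X"];p=a["p"].astype(int)
    with np.errstate(all='ignore'): m=(abs(X[...,0]-.5)<.1)&(X[...,1]<-.19)&(X[...,1]>-.32)&(X[...,2]>.07)&(X[...,2]<.135)&(p[...,2]<p[...,0]*1.3)&(p.min(-1)>60)
    P=X[m];c=np.median(P,0)
    for i in range(5):
        c=P.mean(0);v=np.linalg.svd(P-c)[2][2];e=(P-c)@v;P=P[abs(e)<.006]
    print(n,len(P),c,v*np.sign(v[0]),P.min(0),P.max(0))
E
```

```text
t 0.1 tcp [ 0.2034 -0.5905  0.2385] F [-0.2517  0.4527 -0.0222] shift [ 0.3793 -0.2826 -0.161 ] turn [ -0.0805  -0.056  -70.9874]
cam in tool [ 0.0814  0.0008 -0.1341] [[-0.0004 -0.9468 -0.3219]
 [ 1.     -0.0003 -0.0003]
 [ 0.0002 -0.3219  0.9468]] 328.8583997725172
top 590 [ 0.5185 -0.2537  0.1039] [0.9063 0.0169 0.4224] [ 0.5033 -0.3151  0.0703] [ 0.5352 -0.1982  0.135 ]
scene 641 [ 0.5235 -0.2531  0.1027] [0.9037 0.0194 0.4277] [ 0.5053 -0.3161  0.0702] [ 0.5416 -0.1945  0.135 ]
```

>>> arm_command([
  [[0.05,-0.035,-0.05],[0,0,-10],1],
  [[0.379,-0.283,-0.161],[0,0,-71],1],
  [[0.379,-0.283,-0.161],[0,0,-71],1],
  [[0.379,-0.283,-0.161],[0,0,-71],1],
  [[0.379,-0.283,-0.161],[0,0,-71],1],
  [[0.379,-0.283,-0.161],[0,0,-71],1],
  [[0.379,-0.283,-0.161],[0,0,-71],1],
  [[0.379,-0.283,-0.161],[0,0,-71],0.6],
  [[0.379,-0.283,-0.161],[0,0,-71],0.6],
  [[0.379,-0.283,-0.161],[0,0,-71],0.6],
  [[0.379,-0.283,-0.161],[0,0,-71],0.6],
  [[0.379,-0.283,-0.161],[0,0,-71],0.6],
])

```text
time: 1.6
tcp_pos: [0.4689, -0.2013, 0.3998]
tool_rot: [-2.224, -2.218, 0.001]
wrist_force: [-0.7, 0.4, 0.0]
opening: 0.598
grasp_force: 0.0
```

```bash
python3 - <<'E'
from h import *
p,d,X,c=cam("wrist"); np.savez("w1",p=p,X=X); cv2.imwrite("pics/w1.png",p[...,::-1])
P=p.astype(int)
with np.errstate(all='ignore'):
    m=(abs(X[...,0]-.5)<.1)&(X[...,1]<-.19)&(X[...,1]>-.32)&(X[...,2]>.07)&(X[...,2]<.135)&(P[...,2]<P[...,0]*1.3)&(P.min(-1)>60)
    Q=X[m]
    for i in range(5):
        k=Q.mean(0);v=np.linalg.svd(Q-k)[2][2];e=(Q-k)@v;Q=Q[abs(e)<.005]
    v*=np.sign(v[0]);print("plane",len(Q),k,v,Q.min(0),Q.max(0))
    m=(abs(X[...,0]-.51)<.15)&(abs(X[...,1]+.2)<.2)&(X[...,2]>.029)&(X[...,2]<.04)&(P[...,2]>P[...,0]*1.8)
    print("base",cv2.minAreaRect((X[m][:,:2]*1000).astype(np.float32)))
    print("table",np.nanmedian(X[...,2][X[...,2]<.015]))
    m=(X[...,2]>.095)&(P.max(-1)<50)&(abs(X[...,0]-.48)<.06)&(abs(X[...,1]+.11)<.04);B=X[m];print("ball",len(B),B.min(0),B.max(0))
goal((.565,.21,.30),(0,1,0),(0,0,-1))
E
```

```text
plane 1332 [ 0.5176 -0.2519  0.1055] [0.9055 0.0179 0.424 ] [ 0.5026 -0.3149  0.07  ] [ 0.535  -0.1991  0.135 ]
base ((509.5128479003906, -202.92892456054688), (168.1197967529297, 265.751708984375), 1.1435726881027222)
table -0.0007357589608031345
ball 82 [ 0.4684 -0.1311  0.1135] [ 0.4915 -0.1083  0.1231]
t 1.65 tcp [ 0.4691 -0.2011  0.3999] F [-0.1585  0.1739  0.5158] shift [0.4113 0.0951 0.0999] turn [-0.0431 -0.0031 -0.1193]
```

View pics/w1.png

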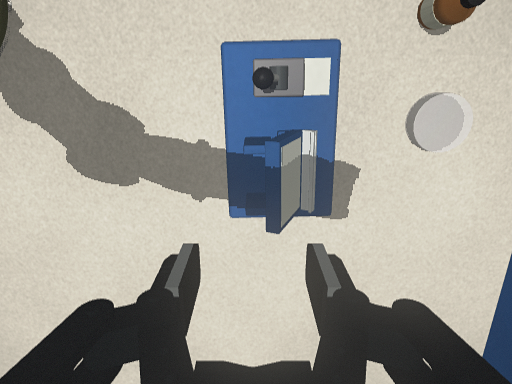

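The wrist view confirms the stand (yaw ~1.1°, panel lean 25°, face at 290,180) and the switch at (264,77) leaning to the robot. On to the plate.

>>> arm_command([
  [[0.03,0.007,0.0],[0,0,0],0.5],
  [[0.411,0.095,0.1],[0,0,0],0.5],
  [[0.411,0.095,0.1],[0,0,0],0.5],
  [[0.411,0.095,0.1],[0,0,0],0.5],
  [[0.411,0.095,0.1],[0,0,0],0.5],
  [[0.411,0.095,0.1],[0,0,0],0.5],
  [[0.411,0.095,0.1],[0,0,0],0.5],
  [[0.411,0.095,0.1],[0,0,0],0.5],
  [[0.411,0.095,0.1],[0,0,0],0.5],
  [[0.411,0.095,0.1],[0,0,0],0.5],
  [[0.411,0.095,0.1],[0,0,0],0.5],
])

```text
time: 3.02
tcp_pos: [0.5651, 0.2093, 0.3007]
tool_rot: [2.223, 2.218, 0.0]
wrist_force: [0.3, -0.6, 0.3]
opening: 0.497
grasp_force: 0.0
```

```bash
python3 - <<'E'
from h import *
p,d,X,c=cam("wrist"); np.savez("w2",p=p,X=X); cv2.imwrite("pics/w2.png",p[...,::-1])
with np.errstate(all='ignore'):
    m=(abs(X[...,0]-.545)<.12)&(abs(X[...,1]-.21)<.08)
    for a,b in((.065,.08),(.15,.168),(.128,.168),(.155,.168)):
        Q=X[m&(X[...,2]>a)&(X[...,2]<b)]
        if len(Q)>9: print(a,len(Q),cv2.minAreaRect((Q[:,:2]*1000).astype(np.float32)),Q.mean(0),Q.min(0),Q.max(0))
goal((.565,.21,.145+.011),(0,1,0),(0,0,-1))
E
```

```text
0.065 3034 ((542.6887817382812, 210.12245178222656), (117.55274200439453, 169.8546600341797), 89.8300552368164) [0.5407 0.2152 0.0734] [0.4578 0.1513 0.065 ] [0.6278 0.2691 0.08  ]
0.15 560 ((562.6967163085938, 209.54693603515625), (100.9458999633789, 3.6863155364990234), 89.85920715332031) [0.5628 0.2122 0.1593] [0.5607 0.1591 0.1525] [0.5647 0.26   0.1613]
0.128 574 ((562.73291015625, 209.58258056640625), (101.01741027832031, 3.6863036155700684), 89.8150863647461) [0.5628 0.2133 0.1588] [0.5607 0.1591 0.1282] [0.5647 0.2601 0.1613]
0.155 555 ((562.7324829101562, 209.4474639892578), (100.74718475341797, 3.6863036155700684), 89.8150863647461) [0.5628 0.2117 0.1593] [0.5607 0.1591 0.1571] [0.5647 0.2598 0.1613]
t 3.075 tcp [0.5651 0.2094 0.3008] F [ 0.3635 -0.1635  0.4771] shift [ 0.0007 -0.0002  0.1448] turn [ 0.0485  0.0352 -0.1377]
```

View pics/w2.png

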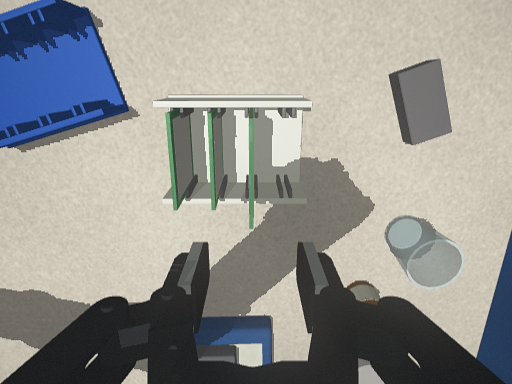

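The wrist view shows the tall plate at (251,150), the rightmost of three, between the open jaws' line. Depth puts it at x = 0.563, y = 0.210, top 0.160. Descend and grasp gently.

>>> arm_command([
  [[0,-0.002,0.04],[0,0,0],0.45],
  [[0,-0.002,0.09],[0,0,0],0.4],
  [[0,-0.002,0.13],[0,0,0],0.4],
  [[0,-0.002,0.155],[0,0,0],0.4],
  [[0,-0.002,0.167],[0,0,0],0.4],
  [[0,-0.002,0.167],[0,0,0],0.4],
  [[0,-0.002,0.167],[0,0,0],0.2],
  [[0,-0.002,0.167],[0,0,0],0.15],
  [[0,-0.002,0.167],[0,0,0],0.12],
  [[0,-0.002,0.167],[0,0,0],0.1],
])

```text
time: 4.32
tcp_pos: [0.5628, 0.2112, 0.1336]
tool_rot: [2.221, 2.221, 0.001]
wrist_force: [-0.2, 0.2, -0.9]
opening: 0.099
grasp_force: 0.0
```

>>> arm_command([
  [[0,0,0],[0,0,0],0.08],
  [[0,0,0],[0,0,0],0.06],
  [[0,0,0],[0,0,0],0.04],
  [[0,0,0],[0,0,0],0.02],
  [[0,0,0],[0,0,0],0.0],
  [[0,0,0],[0,0,0],0],
  [[0,0,0],[0,0,0],0],
  [[0,0,0],[0,0,0],0],
])

```text
time: 5.32
tcp_pos: [0.5627, 0.2112, 0.1334]
tool_rot: [2.221, 2.222, 0.0]
wrist_force: [-1.1, -1.0, 1.7]
opening: 0.036
grasp_force: 58.8
```

>>> arm_command([
  [[0,0,-0.003],[0,0,0],0],
  [[0,0,-0.008],[0,0,0],0],
  [[0,0,-0.014],[0,0,0],0],
  [[0,0,-0.02],[0,0,0],0],
  [[0,0,-0.026],[0,0,0],0],
  [[0,0,-0.032],[0,0,0],0],
])

```text
time: 6.08
tcp_pos: [0.5626, 0.2111, 0.1658]
tool_rot: [2.221, 2.222, 0.0]
wrist_force: [0.5, -0.2, -0.8]
opening: 0.04
grasp_force: 58.6
```

>>> arm_command([
  [[0,0,-0.008],[0,0,0],0],
  [[0,0,-0.018],[0,0,0],0],
  [[0,0,-0.03],[0,0,0],0],
  [[0,0,-0.045],[0,0,0],0],
  [[0,0,-0.065],[0,0,0],0],
  [[0,0,-0.085],[0,0,0],0],
  [[0,0,-0.11],[0,0,0],0],
  [[0,0,-0.135],[0,0,0],0],
  [[0,0,-0.155],[0,0,0],0],
  [[0,0,-0.165],[0,0,0],0],
])

```text
time: 7.32
tcp_pos: [0.5627, 0.2115, 0.3321]
tool_rot: [2.221, 2.221, 0.003]
wrist_force: [-0.3, -0.2, -1.1]
opening: 0.037
grasp_force: 58.6
```

```bash
python3 - <<'E'
from h import *
p,d,X,c=cam("scene")
with np.errstate(all='ignore'):
    Q=X[(abs(X[...,0]-.565)<.03)&(abs(X[...,1]-.21)<.08)&(X[...,2]>.15)&(X[...,2]<.28)]
if len(Q): print(Q.min(0),Q.max(0),len(Q))
k=Q.mean(0);print(k,np.linalg.svd(Q-k)[2][2])
# rest frame
yaw=np.deg2rad(1.15);c25,s25=np.cos(np.deg2rad(25)),np.sin(np.deg2rad(25))
Rz=R.from_euler('z',yaw)
ex=Rz.apply([c25,0,s25]);ey=Rz.apply([0,1,0]);ez=Rz.apply([-s25,0,c25])
o=np.array([.542,-.2515,.055])
# TCP is .124 up the plate from its lower edge, plate x-offset 8mm, 60mm above
for up,off in((.07,.010),(.0,.004)):
    goal(o+ez*(.1235+up)+ex*off+ey*0.0015,ey,-ez)
E
```

```text
[0.5619 0.1581 0.2078] [0.5698 0.2617 0.28  ] 1228
[0.5672 0.2139 0.245 ] [1.     0.0076 0.0008]
t 7.375 tcp [0.5629 0.2116 0.3327] F [1.0001 0.2903 0.2151] shift [-0.4631 -0.094   0.0974] turn [-24.8536   0.1859  -1.1286]
t 7.375 tcp [0.5629 0.2116 0.3327] F [1.0001 0.2903 0.2151] shift [-0.4627 -0.07    0.1634] turn [-24.8536   0.1859  -1.1286]
```

>>> arm_command([
  [[-0.015,-0.003,0.0],[-1,0,0],0],
  [[-0.045,-0.01,0.0],[-3,0,0],0],
  [[-0.085,-0.02,0.005],[-5,0,0],0],
  [[-0.13,-0.03,0.01],[-8,0,0],0],
  [[-0.175,-0.04,0.015],[-11,0,0],0],
  [[-0.22,-0.05,0.02],[-14,0,-0.3],0],
  [[-0.265,-0.06,0.025],[-17,0,-0.6],0],
  [[-0.31,-0.075,0.03],[-20,0,-1],0],
  [[-0.355,-0.09,0.035],[-23,0.1,-1.1],0],
  [[-0.4,-0.1,0.04],[-24.85,0.2,-1.1],0],
  [[-0.44,-0.115,0.043],[-24.85,0.2,-1.1],0],
  [[-0.458,-0.119,0.043],[-24.85,0.2,-1.1],0],
  [[-0.463,-0.119,0.043],[-24.85,0.2,-1.1],0],
  [[-0.463,-0.119,0.043],[-24.85,0.2,-1.1],0],
  [[-0.463,-0.119,0.043],[-24.85,0.2,-1.1],0],
])

```text
time: 9.25
tcp_pos: [0.4438, -0.2506, 0.2872]
tool_rot: [1.962, 2.004, 0.44]
wrist_force: [-0.3, 1.0, -1.9]
opening: 0.036
grasp_force: 58.7
```

```bash
cat > rest.py <<'E'
from h import *
yaw=np.deg2rad(1.15);c25,s25=np.cos(np.deg2rad(25)),np.sin(np.deg2rad(25))
Rz=R.from_euler('z',yaw)
ex=Rz.apply([c25,0,s25]);ey=Rz.apply([0,1,0]);ez=Rz.apply([-s25,0,c25])
o=np.array([.542,-.2515,.055]); M=np.stack([ex,ey,ez],1)
def look(n,f):
    p,d,X,c=cam(n); cv2.imwrite(f"pics/{f}.png",p[...,::-1]); return p.astype(int),(X-o)@M
E
python3 - <<'E'
from rest import *
for n,f in(("scene","s3"),("top","t3"),("wrist","w3")):
    p,L=look(n,f)
    with np.errstate(all='ignore'):
        # stand panel face/ledge in rest frame, and plate
        print(n)
        for nm,m in(("face",(abs(L[...,0])<.012)&(abs(L[...,1])<.075)&(L[...,2]>.015)&(L[...,2]<.09)),
                    ("lip",(abs(L[...,0]-.0165)<.008)&(abs(L[...,1])<.08)&(abs(L[...,2]-.008)<.006)),
                    ("plate",(abs(L[...,0]-.01)<.015)&(abs(L[...,1])<.07)&(L[...,2]>.115)&(L[...,2]<.22))):
            Q=L[m]
            if len(Q)>20: print(nm,len(Q),np.percentile(Q,[1,50,99],axis=0).ravel())
for up,off in((.02,.008),(.0,.004)): goal(o+ez*(.1235+up)+ex*off+ey*0.0015,ey,-ez)
E
```

```text
scene
face 842 [-0.0113 -0.0613  0.016   0.0028  0.0124  0.0532  0.0066  0.0623  0.0894]
lip 52 [ 0.0166 -0.0611  0.0021  0.0212  0.0058  0.0045  0.0243  0.0593  0.0071]
plate 846 [ 0.0097 -0.0491  0.1276  0.0136  0.0056  0.1735  0.0172  0.0528  0.2189]
top
face 706 [-0.0099 -0.0601  0.0169 -0.0007  0.0062  0.0557  0.0008  0.0614  0.0888]
lip 133 [ 0.0104 -0.0594  0.0021  0.0169  0.0021  0.0077  0.0187  0.06    0.0116]
plate 977 [ 0.0073 -0.047   0.1327  0.0102  0.0043  0.1792  0.0114  0.0523  0.2194]
wrist
face 364 [-0.0114 -0.0527  0.0186 -0.0007  0.0225  0.0669 -0.0006  0.0608  0.0892]
lip 379 [ 0.0127 -0.0593  0.0046  0.0155  0.0083  0.0079  0.0177  0.0599  0.0098]
plate 156 [0.0058 0.0511 0.1293 0.0076 0.0514 0.1886 0.0098 0.0516 0.2195]
t 9.4 tcp [ 0.444  -0.251   0.2874] F [-0.3585 -0.6688 -1.3107] shift [-0.0009 -0.0011  0.1085] turn [-0.1535  0.0267  0.0775]
t 9.4 tcp [ 0.444  -0.251   0.2874] F [-0.3585 -0.6688 -1.3107] shift [-0.0009 -0.005   0.1285] turn [-0.1535  0.0267  0.0775]
```

View pics/s3.png

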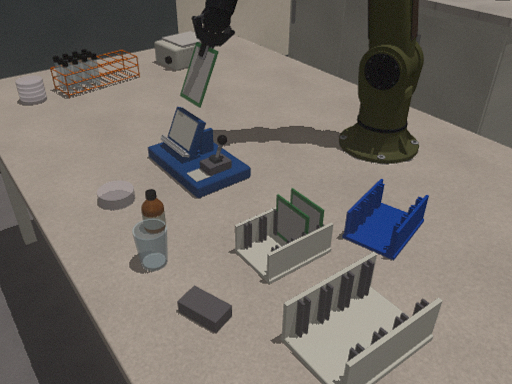

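The scene picture shows the plate held upright above the stand, tilted parallel to the panel (195,75), with the short plates still in the rack. Lower along the panel.

>>> arm_command([
  [[-0.0015,-0.002,0.01],[-0.15,0,0],0],
  [[-0.0015,-0.0035,0.03],[-0.15,0,0],0],
  [[-0.0015,-0.0035,0.05],[-0.15,0,0],0],
  [[-0.0015,-0.0035,0.07],[-0.15,0,0],0],
  [[-0.0015,-0.0035,0.085],[-0.15,0,0],0],
  [[-0.0015,-0.0035,0.097],[-0.15,0,0],0],
  [[-0.0015,-0.0035,0.105],[-0.15,0,0],0],
  [[-0.0015,-0.0035,0.111],[-0.15,0,0],0],
  [[-0.0015,-0.0035,0.116],[-0.15,0,0],0],
  [[-0.0015,-0.0035,0.118],[-0.15,0,0],0],
  [[-0.0015,-0.0035,0.118],[-0.15,0,0],0],
  [[-0.0015,-0.0035,0.118],[-0.15,0,0],0],
])

```text
time: 10.9
tcp_pos: [0.4902, -0.2527, 0.179]
tool_rot: [1.962, 2.0, 0.443]
wrist_force: [-0.4, -0.1, -1.3]
opening: 0.036
grasp_force: 58.7
```

```bash
python3 - <<'E'
from rest import *
for n,f in(("scene","s4"),("top","t4"),("wrist","w4")):
    p,L=look(n,f)
    if n=="wrist": cv2.imwrite("pics/w4c.png",cv2.resize(p[60:300,130:390,::-1].astype(np.uint8),None,fx=2.3,fy=2.3,interpolation=cv2.INTER_CUBIC))
    if n=="scene": cv2.imwrite("pics/s4c.png",cv2.resize(p[70:200,140:260,::-1].astype(np.uint8),None,fx=4.5,fy=4.5,interpolation=cv2.INTER_CUBIC))
    with np.errstate(all='ignore'):
        for nm,m in(("plate",(abs(L[...,0]-.004)<.012)&(abs(L[...,1])<.07)&(L[...,2]>.1)&(L[...,2]<.15)),
                    ("lower",(abs(L[...,0]-.004)<.012)&(abs(L[...,1])<.07)&(L[...,2]>.015)&(L[...,2]<.09))):
            Q=L[m]
            if len(Q)>20: print(n,nm,len(Q),np.percentile(Q,[1,50,99],axis=0).ravel())
s=ctrl.get_state();print((s["tcp_pos"]-o)@M, s["wrist_force"]@M)
goal(o+ez*.1235,ey,-ez)
E
```

```text
scene plate 379 [ 0.0066 -0.0524  0.1003  0.0105  0.0097  0.1216  0.015   0.0504  0.1491]
scene lower 811 [-0.0071 -0.0511  0.0156  0.0098  0.0188  0.0529  0.0139  0.0625  0.0891]
top plate 261 [ 0.0022 -0.0354  0.1006  0.0066  0.0235  0.1265  0.0142  0.0492  0.1493]
top lower 655 [-0.0066 -0.0513  0.0167  0.0062  0.0118  0.0545  0.0077  0.0613  0.0887]
wrist plate 1130 [-0.0077  0.0052  0.1048  0.0039  0.0097  0.1404  0.0157  0.0488  0.1499]
wrist lower 692 [-0.0075 -0.0263  0.017  -0.0007  0.0448  0.0659  0.0058  0.0607  0.0892]
[ 0.0054 -0.0002  0.1342] [-1.2094  0.4716 -0.9577]
t 11.05 tcp [ 0.4902 -0.2527  0.1789] F [-0.7007  0.4576 -1.3791] shift [ 0.0002 -0.0054  0.0107] turn [ 0.0139  0.0678 -0.0185]
```

View pics/s4c.png

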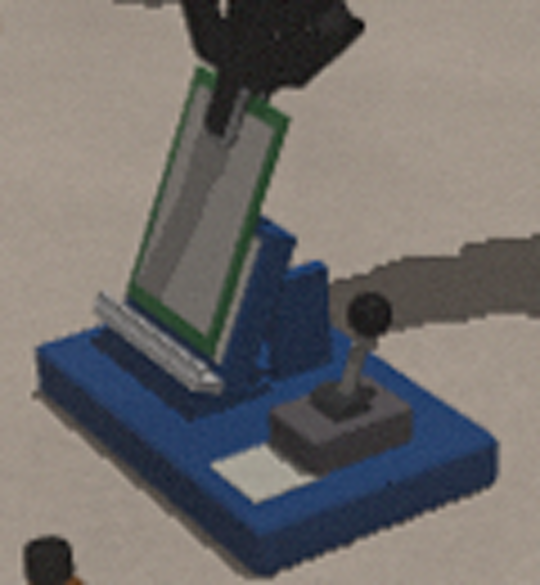

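The crop shows the plate square over the ledge, its lower edge still ~1 cm up, behind the lip (lip from 100,300 to 210,385). Continue down.

>>> arm_command([
  [[0.0005,0,0.002],[0,0,0],0],
  [[0.001,0,0.004],[0,0,0],0],
  [[0.001,0,0.006],[0,0,0],0],
  [[0.001,0,0.0075],[0,0,0],0],
  [[0.001,0,0.0085],[0,0,0],0],
  [[0.001,0,0.0085],[0,0,0],0],
])

```text
time: 11.8
tcp_pos: [0.4937, -0.2514, 0.1709]
tool_rot: [1.962, 2.001, 0.443]
wrist_force: [0.9, -0.1, -1.4]
opening: 0.04
grasp_force: 58.7
```

>>> arm_command([
  [[0,-0.001,0.0005],[0,0,0],0],
  [[0,-0.001,0.001],[0,0,0],0],
  [[0,-0.001,0.0015],[0,0,0],0],
  [[0,-0.001,0.0015],[0,0,0],0],
])

```text
time: 12.3
tcp_pos: [0.4935, -0.2515, 0.1692]
tool_rot: [1.962, 2.001, 0.443]
wrist_force: [0.0, -0.3, -1.3]
opening: 0.039
grasp_force: 58.7
```

>>> arm_command([
  [[0,0,0.0005],[0,0,0],0],
  [[0,0,0.001],[0,0,0],0],
  [[0,0,0.001],[0,0,0],0],
])

```text
time: 12.68
tcp_pos: [0.4939, -0.2516, 0.1686]
tool_rot: [1.961, 2.0, 0.443]
wrist_force: [-3.2, 0.5, 3.1]
opening: 0.041
grasp_force: 59.5
```

>>> arm_command([
  [[0,0,0.0005],[0,0,0],0],
  [[0,0,0.001],[0,0,0],0],
  [[0,0,0.001],[0,0,0],0],
])

```text
time: 13.05
tcp_pos: [0.4941, -0.2517, 0.1687]
tool_rot: [1.961, 2.0, 0.442]
wrist_force: [-11.8, 0.9, 19.1]
opening: 0.037
grasp_force: 62.5
```

>>> arm_command([
  [[0,0,-0.0008],[0,0,0],0],
  [[0,0,-0.0012],[0,0,0],0],
  [[0,-0.001,-0.0012],[0,0,0],0],
  [[0,-0.0018,-0.0012],[0,0,0],0],
  [[0,-0.0022,-0.0012],[0,0,0],0],
  [[0,-0.0022,-0.0012],[0,0,0],0],
])

```text
time: 13.8
tcp_pos: [0.4922, -0.2517, 0.1678]
tool_rot: [1.961, 2.0, 0.443]
wrist_force: [0.4, -0.6, 2.2]
opening: 0.037
grasp_force: 59.3
```

```bash
python3 - <<'E'
from rest import *
s=ctrl.get_state();print((s["tcp_pos"]-o)@M, s["wrist_force"]@M,s["wrist_torque"]@M)
for n in("scene","top","wrist"):
    p,L=look(n,n+"5")
    with np.errstate(all='ignore'):
        for nm,m in(("plate",(abs(L[...,0]-.004)<.012)&(abs(L[...,1])<.07)&(L[...,2]>.1)&(L[...,2]<.16)),
                    ("lower",(abs(L[...,0]-.004)<.012)&(abs(L[...,1])<.049)&(L[...,2]>.015)&(L[...,2]<.09))):
            Q=L[m]
            if len(Q)>20: print(n,nm,len(Q),np.percentile(Q,[1,50,99],axis=0).ravel())
E
```

```text
[0.0025 0.0008 0.1233] [ 1.3128 -0.577   1.8412] [ 0.1051 -0.0957 -0.0633]
scene plate 404 [-0.0041 -0.0499  0.1005  0.0076  0.0109  0.1253  0.0154  0.0503  0.1585]
scene lower 593 [ 0.0019 -0.048   0.016   0.0078  0.0029  0.053   0.0115  0.0482  0.0888]
top plate 319 [-0.0051 -0.0317  0.1016  0.0036  0.024   0.1331  0.0156  0.0504  0.1584]
top lower 496 [ 0.0026 -0.0474  0.0173  0.004   0.0024  0.0521  0.0054  0.0484  0.0884]
wrist plate 4790 [-0.0072 -0.0312  0.112   0.0017  0.0107  0.1497  0.0155  0.0497  0.1595]
```

>>> arm_command([
  [[0,-0.0005,0.0],[0,0,0],0],
  [[0,-0.001,0.0],[0,0,0],0],
  [[0,-0.001,0.0],[0,0,0],0],
])

```text
time: 14.32
tcp_pos: [0.4915, -0.2516, 0.1675]
tool_rot: [1.961, 2.0, 0.443]
wrist_force: [2.5, 1.2, 3.2]
opening: 0.036
grasp_force: 59.3
```

Light contact with panel and ledge; release.

>>> arm_command([
  [[0,0,0],[0,0,0],0.05],
  [[0,0,0],[0,0,0],0.07],
  [[0,0,0],[0,0,0],0.1],
  [[0,0,0],[0,0,0],0.15],
  [[0,0,0],[0,0,0],0.2],
  [[0,0,0],[0,0,0],0.3],
  [[0,0,0],[0,0,0],0.3],
  [[0,0,0],[0,0,0],0.3],
])

```text
time: 15.32
tcp_pos: [0.4909, -0.2515, 0.1672]
tool_rot: [1.962, 2.001, 0.443]
wrist_force: [0.2, -0.7, -0.5]
opening: 0.304
grasp_force: 0.0
```

>>> arm_command([
  [[0,0,-0.004],[0,0,0],0.3],
  [[0,0,-0.012],[0,0,0],0.3],
  [[0,0,-0.025],[0,0,0],0.3],
  [[0,0,-0.045],[0,0,0],0.3],
  [[0,0,-0.07],[0,0,0],0.3],
  [[0,0,-0.1],[0,0,0],0.3],
  [[0,0,-0.12],[0,0,0],0.3],
  [[0,0,-0.12],[0,0,0],0.3],
])

```text
time: 16.32
tcp_pos: [0.4401, -0.2532, 0.2777]
tool_rot: [1.96, 1.998, 0.44]
wrist_force: [-0.4, -0.9, -0.9]
opening: 0.301
grasp_force: 0.0
```

```bash
python3 - <<'E'
from rest import *
for n in("scene","top","wrist"):
    p,L=look(n,n+"6")
    if n=="scene":
        cv2.imwrite("pics/s6c.png",cv2.resize(p[70:200,140:260,::-1].astype(np.uint8),None,fx=4.5,fy=4.5,interpolation=cv2.INTER_CUBIC))
    with np.errstate(all='ignore'):
        for nm,m in(("plate",(abs(L[...,0]-.004)<.012)&(abs(L[...,1])<.07)&(L[...,2]>.1)&(L[...,2]<.16)),
                    ("lower",(abs(L[...,0]-.004)<.012)&(abs(L[...,1])<.045)&(L[...,2]>.015)&(L[...,2]<.09))):
            Q=L[m]
            if len(Q)>20: print(n,nm,len(Q),np.percentile(Q,[1,50,99],axis=0).ravel())
    W=L@M.T+o;q=p.max(-1)<50
    with np.errstate(all='ignore'): B=W[q&(W[...,2]>.095)&(abs(W[...,0]-.48)<.05)&(abs(W[...,1]+.115)<.035)]
    if len(B):print("ball",n,len(B),B.min(0),B.max(0))
# switch: pivot
piv=np.array([.512,-.2017,0])+Rz.apply([-.005,.085,.057]);print("piv",piv,"off tip",piv+Rz.apply([-.0288,0,.0527]),"on",piv+Rz.apply([.0288,0,.0527]))
ux=Rz.apply([1,0,0])
goal(piv+Rz.apply([-.085,0,.20]),ux,(0,0,-1))
E
```

```text
scene plate 423 [ 0.0017 -0.0521  0.1007  0.0063  0.0034  0.1246  0.01    0.0496  0.148 ]
scene lower 536 [ 0.0036 -0.044   0.0157  0.0075  0.001   0.0527  0.0109  0.044   0.0889]
ball scene 74 [ 0.4741 -0.1258  0.1033] [ 0.4979 -0.1046  0.1253]
top plate 597 [-0.0012 -0.0491  0.1005  0.0025  0.0014  0.1307  0.0041  0.0498  0.1527]
top lower 495 [ 0.0023 -0.044   0.017   0.0037 -0.0007  0.0559  0.0053  0.0437  0.0896]
ball top 89 [ 0.4707 -0.1266  0.1129] [ 0.491  -0.1059  0.1281]
wrist plate 844 [-0.0022 -0.0489  0.1038 -0.      0.01    0.1498  0.0025  0.0496  0.1515]
ball wrist 724 [ 0.4669 -0.132   0.108 ] [ 0.4917 -0.1116  0.1261]
piv [ 0.5053 -0.1168  0.057 ] off tip [ 0.4765 -0.1174  0.1097] on [ 0.5341 -0.1162  0.1097]
t 16.475 tcp [ 0.4399 -0.2524  0.2756] F [0.3496 0.2618 0.5726] shift [ 0.1343 -0.0232  0.0096] turn [ 19.6196 -19.5507  88.4117]
```

View pics/s6c.png

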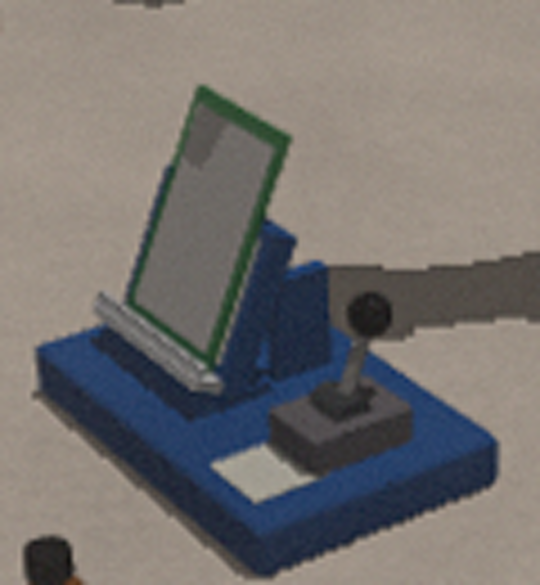

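The crop shows the plate seated flat behind the lip and free of the gripper, with the switch ball at (370,313) leaning towards the robot. Now go behind the switch.

>>> arm_command([
  [[0.03,-0.005,0.0],[2.2,-2.2,9.8],0],
  [[0.06,-0.01,0.0],[4.4,-4.3,19.6],0],
  [[0.1,-0.02,0.005],[6.6,-6.5,29.5],0],
  [[0.134,-0.023,0.0096],[8.7,-8.7,39.3],0],
  [[0.134,-0.023,0.0096],[10.9,-10.9,49],0],
  [[0.134,-0.023,0.0096],[13.1,-13,59],0],
  [[0.134,-0.023,0.0096],[15.3,-15.2,69],0],
  [[0.134,-0.023,0.0096],[17.4,-17.4,78.6],0],
  [[0.134,-0.023,0.0096],[19.6,-19.55,88.4],0],
  [[0.134,-0.023,0.0096],[19.6,-19.55,88.4],0],
  [[0.134,-0.023,0.0096],[19.6,-19.55,88.4],0],
  [[0.134,-0.023,0.0096],[19.6,-19.55,88.4],0],
])

```text
time: 17.98
tcp_pos: [0.4206, -0.1184, 0.2569]
tool_rot: [3.141, 0.039, 0.0]
wrist_force: [-1.2, 1.3, 0.2]
opening: -0.002
grasp_force: 0.0
```

```bash
python3 - <<'E'
from rest import *
p,d,X,c=cam("wrist");q=p.max(-1)<55
with np.errstate(all='ignore'): B=X[q&(X[...,2]>.095)&(abs(X[...,0]-.48)<.05)&(abs(X[...,1]+.115)<.035)]
print("ball",len(B),B.min(0),B.max(0))
goal((.420,-.1185,.106),Rz.apply([1,0,0]),(0,0,-1))
goal((.510,-.117,.106),Rz.apply([1,0,0]),(0,0,-1))
E
```

```text
ball 13387 [ 0.43  -0.15   0.113] [ 0.4926 -0.08    0.3353]
t 18.025 tcp [ 0.4205 -0.1185  0.2571] F [ 0.624   0.773  -0.0019] shift [-0.0006 -0.0001  0.1511] turn [ 0.0337 -0.0285  0.2111]
t 18.025 tcp [ 0.4205 -0.1185  0.2571] F [ 0.624   0.773  -0.0019] shift [0.0894 0.0006 0.1511] turn [ 0.0337 -0.0285  0.2111]
```

>>> arm_command([
  [[-0.003,0,0.03],[0,0,0],0],
  [[-0.003,0,0.07],[0,0,0],0],
  [[-0.003,0,0.11],[0,0,0],0],
  [[-0.003,0,0.14],[0,0,0],0],
  [[-0.003,0,0.151],[0,0,0],0],
  [[0.01,0,0.151],[0,0,0],0],
  [[0.025,0,0.151],[0,0,0],0],
  [[0.035,0,0.151],[0,0,0],0],
  [[0.045,0,0.151],[0,0,0],0],
  [[0.053,0,0.151],[0,0,0],0],
  [[0.061,0,0.151],[0,0,0],0],
  [[0.068,0,0.151],[0,0,0],0],
  [[0.075,0,0.151],[0,0,0],0],
  [[0.08,0,0.151],[0,0,0],0],
  [[0.085,0,0.151],[0,0,0],0],
  [[0.085,0,0.151],[0,0,0],0],
])

```text
time: 20.02
tcp_pos: [0.5064, -0.1171, 0.1065]
tool_rot: [3.141, 0.032, 0.002]
wrist_force: [0.5, 0.1, 0.1]
opening: -0.001
grasp_force: 0.0
```

>>> arm_command([
  [[0.002,0,0],[0,0,0],0],
  [[0.004,0,0],[0,0,0],0],
  [[0.005,0,0],[0,0,0],0],
  [[0.005,0,0],[0,0,0],0],
])

```text
time: 20.52
tcp_pos: [0.5093, -0.1171, 0.1062]
tool_rot: [3.141, 0.032, -0.004]
wrist_force: [-6.0, -0.1, 2.5]
opening: -0.001
grasp_force: 2.8
```

>>> arm_command([
  [[0.0005,0,0],[0,0,0],0],
  [[0.001,0,0],[0,0,0],0],
  [[0.001,0,0],[0,0,0],0],
])

```text
time: 20.9
tcp_pos: [0.5094, -0.1171, 0.1062]
tool_rot: [3.141, 0.032, -0.006]
wrist_force: [-8.7, 0.1, 5.0]
opening: -0.003
grasp_force: 4.1
```

>>> arm_command([
  [[-0.005,0,0],[0,0,0],0],
  [[-0.02,0,0],[0,0,0],0],
  [[-0.05,0,0],[0,0,0],0],
  [[-0.09,0,0],[0,0,0],0],
  [[-0.1,0,-0.05],[0,0,0],0],
  [[-0.1,0,-0.1],[0,0,0],0],
  [[-0.1,0,-0.15],[0,0,0],0],
  [[-0.1,0,-0.15],[0,0,0],0],
])

```text
time: 21.9
tcp_pos: [0.4133, -0.1193, 0.2599]
tool_rot: [3.138, 0.031, 0.013]
wrist_force: [-0.1, -0.3, -0.9]
opening: 0.001
grasp_force: 0.0
```

```bash
python3 - <<'E'
from rest import *
for n in("scene","top"):
    p,L=look(n,n+"7")
    W=L@M.T+o;q=p.max(-1)<50
    with np.errstate(all='ignore'):
        B=W[q&(W[...,2]>.095)&(W[...,2]<.15)&(abs(W[...,0]-.52)<.05)&(abs(W[...,1]+.115)<.035)]
        if len(B):print("ball",n,len(B),B.min(0),B.max(0))
        for z0,z1 in((.1,.16),(.015,.09)):
            Q=L[(abs(L[...,0]-.004)<.012)&(abs(L[...,1])<.07)&(L[...,2]>z0)&(L[...,2]<z1)];print(np.percentile(Q,[1,50,99],axis=0).ravel())
E
```

```text
ball scene 81 [ 0.5259 -0.1282  0.0999] [ 0.5504 -0.1032  0.1227]
[ 0.0024 -0.052   0.1005  0.0065  0.0037  0.1247  0.0102  0.0504  0.1477]
[-0.0068 -0.0621  0.0157  0.0069  0.0152  0.0528  0.011   0.0627  0.089 ]
ball top 87 [ 0.5221 -0.1271  0.108 ] [ 0.5427 -0.1055  0.124 ]
[-0.0015 -0.0487  0.1008  0.0025  0.0012  0.1307  0.0039  0.0503  0.153 ]
[-0.0062 -0.0612  0.0169  0.0035  0.0066  0.0552  0.005   0.0613  0.0891]
```

View pics/scene7.png

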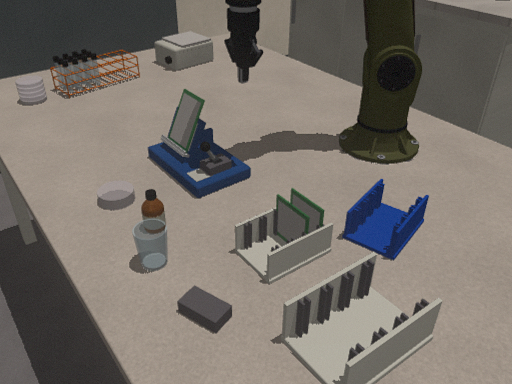

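The picture shows the plate on the panel (187,120), the lever over to the front (205,146), and the rest undisturbed.

```bash
python3 -c "
from plant import ctrl
print(ctrl.job_done())"
```

```text
the job is handed in; nothing more can be done
None
```

The tall plate is on the stand, centred to within about 1 mm, flat against the panel and released. The lamp switch is fully on against its stop, the last camera view shows everything else where it was, and I handed the job in at about 22 s; no verdict came back.

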